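Square up a grilling plank on the saw board

ROBOT

A 7-joint arm with a two-finger parallel gripper is mounted at the origin on a cart in front of the work surface, level with it; the furniture and walls round the work are solid. World frame = base frame: x ahead of the robot, y to its left, z up, the work surface at z = 0. Lengths are in m, angles in rad, forces in N, time in s.
With the tool pointing down it reaches from about 0.4 to 0.85 m from the base axis. Payload 4.5 kg.
Tool frame: the origin (TCP) lies between the finger pads; the fingertips stand r.tip_reach ahead of it and the grasp point (between the pads) lies 3 mm ahead of it (r.tip_reach is the distance from the TCP to the fingertips, in m); z points along the fingers, y is the line along which they close (so a half turn about z gives the same grasp; the last joint's range is limited). The gripper opens to 88 mm and grips with 3 to 60 N. Pads are 18 mm wide; open, the fingers measure 123 mm over their backs; the gripper's body (75 mm by 187 mm) begins 45 mm behind the grasp point.
Start: joints at [-1.097, 0.689, -0.195, 1.565, 0.157, 0.902, -0.215], TCP at [0.266, 0.566, 0.261] pointing down, gripper open.
Joint ranges: [-3.01, 3.01], [-0.46, 2.08], [-1.47, 1.51], [0.13, 2.56], [-1, 4.14], [0.04, 2.09], [-2.66, 2.66]. Speed limits (rad/s): [2.57, 2.57, 3.14, 3.14, 3.14, 3.14, 3.14].

INTERFACE

Orientations are given as a unit quaternion [x, y, z, w].
In Python, from plant import r gives the robot as it stands.
- The arm moves only by the tool step_arm, never from a script. Its argument "motion" is a list of rows, each an object with "dp": the shift along the tool's x, y, z in mm, a list of three; "twist": the turn, a rotation vector about the tool's x, y, z in rad, a list of three; "hand": the opening, from -1 (shut) to 1 (fully open). In form: [{"dp": [dx, dy, dz], "twist": [rx, ry, rz], "hand": hand}, ...]. A call has 1 to 5 rows; each row is the pose to reach, as a shift and turn from the pose commanded when the call began, along the tool's axes at that moment; what a row does not reach only later rows make up. A row lasts 1/8 s, in which the tool goes at most 62.5 mm and 10.7 degrees, less where a joint would pass 70% of its speed; a pose out of reach is approached as far as the arm can. A call with a gripper value outside its range is refused whole. The fingers move at their own pace and stop on an object; "force" is the grip in N (left out, the last holds). Time passes only in rows, so rows that repeat a pose let the fingers close. It gives the time, the measured TCP pose, the force, the opening and the grip force at its end, in the units of the state.
- r.get_state(): the state, without advancing time (a new reading comes with each control period).
- r.snapshot(name): name is "side" or "top"; returns a dict with "pixels" (420x560x3 uint8, red, green, blue), "depth" (420x560 float32, m along the optical axis (not along the pixel's ray), 0 where there is no reading), "fx", "fy", "cx", "cy" (pixels), "xyz" and "orientation" of the camera in the world. Camera axes: x right, y down, z forward; pixel columns grow to the right and rows downward; lengths in m; the calibration is good to about 2 mm. A picture is of the moment at which its call begins.
- r.finish_job(): hands the job in; it is judged then, once.
Trained networks look in the newest picture that a camera, given by its name, has taken for a name from the list of things; names that differ only in an ending like _2 or _b are one class to them, and where a whole thing is asked for, a point or a joint stands for the part that bears it (a point fixed in the world has none). Each returns a list of dicts, best first, with "score" (0 to 1); they miss things now and then, are a little off and sometimes report something else, mostly with a low value. They report only what shows in the picture. A call takes as long as a camera call.
- r.search_frame(camera, thing): "at" ([x, y, z] in m, in the coordinates of the camera as it stood for that picture, good to about 4 mm: the middle of the surface that is visible of it).
The state is a dict: "clock": time; "q": joint angles; "qd": joint speeds; "joint_torque": joint torques, N m; "tool_pos": TCP position; "eef_rot": TCP orientation; "contact_force": force on the tool from outside, world axes, zero at the start; "moment": the same for the moment, N m; "opening": opening from 0.0 (shut) to 1.0 (fully open); "finger_force": force on a finger pad.
Only numpy, scipy, OpenCV 4.12 (cv2) and the standard library are available. Lean on these libraries where they do the work, as an engineer would, in place of code of your own. Each camera call takes 0.05 s, during which the arm holds its last target. There are 200 camera calls.

TASK

Get the cedar grilling plank ready for its trim cut on the saw board: slide it home so that its far edge meets the low stop along its whole length, and lock it there with the toggle clamp by pressing the red handle right down past dead centre. Lay the try square with its stock standing on the saw board and held firmly up against the plank's near edge, so that it is flush along the whole stock, and the blade lies across the plank with its outer edge on the pencil line; leave it lying there. Do not hammer the plank with the stock, and do not disturb the saw, pencil, salt shaker or tin.

Things in the scene. Friction and masses are not known exactly. Their poses are not given: they have to be found in the camera images.
- saw_board: plywood saw board fixed to the table, 230 (x) x 320 (y) x 16 mm. Origin: centre of its underside; +x away from the robot; top at z = 16 mm. A dark stop, 12 mm high, runs along its far side from y = -60 to 150 mm, its near face at x = 75 mm. The steel toggle clamp stands on its right end (y from -85 to -155 mm, x = 30 mm)
- stop_face (a point): middle of the stop's near face where it meets the top of the saw board; axes as the saw board
- plank: loose reddish cedar plank lying on the saw board, 100 (x) x 190 (y) x 15 mm. Origin: centre of its underside; near edge at x = -50 mm, far edge at x = +50 mm. A dark pencil line crosses its top at y = +50 mm, parallel to x. When it is home its origin is at x = 25 mm in the saw board's frame.
- line_front (a point): point on the plank where the pencil line meets the top of its near edge
- plank_back_left (a point): bottom corner of the plank's far edge, left (+y) end
- plank_back_right (a point): bottom corner of the plank's far edge, right (-y) end
- try_square: loose try square, 0.3 kg. Stock: dark wood, brass inner face, 30 (x) x 120 (y) x 30 mm high. Origin: centre of stock's underside; inner face at x = 15 mm. Steel blade 2.5 mm thick leaves it at the left end, reaches x = 140 mm, from y = 20 to its outer edge y = 60 mm; its underside is 16 mm above the stock's, so over the saw board it clears the plank by 1 mm and 14 mm of stock stand above the plank
- heel (a point): on the stock's inner face, at its left end, below the blade's outer edge, 16 mm above the stock's underside; axes as the square
- toe (a point): on the stock's inner face, at its right end, 16 mm above the stock's underside
- clamp_handle (a joint): angle of the toggle clamp's red handle: 0 = open (handle 1.30 rad above level, leaning to the right, arm raised); grows as the handle is pressed over to the right (-y of the saw board) and down; dead centre at 1.20, hard stop at 1.28 (level). It turns about the saw board's x axis through point handle_pivot
- handle_pivot (a point): pivot of the handle, 67 mm above the saw board's underside (x = 30, y = -135 mm)
- handle_end (a point): free end of the red handle, on its centre line, 112 mm from the pivot; the red grip is 18 mm wide (x), 16 mm thick, from 32 mm to the end; moves with the handle
- clamp_pad: sprung black rubber foot, 20 mm across, at the tip of the clamp's arm, 70 mm from the arm's own pivot (y = -95, z = 45 mm of the saw board). Locked, it stands at x = 30, y = -25 mm of the saw board and presses the plank down with about 5 N.
- pull_saw: bystander: small pull saw, 290 mm long, wooden handle, steel blade, lying flat behind the saw board; origin near the ferrule, underside
- pencil: bystander: flat red carpenter's pencil, 165 x 13 x 8 mm, lying in front of the saw board; origin: centre of the underside
- salt_shaker: bystander: white plastic seasoning bottle with red lid, 68 mm across, 123 mm high; origin: centre of its foot
- pick_tin: bystander: green hinged tin, 67 x 98 x 32 mm; origin: centre of its underside

How it is judged:
By the outcome, as a careful person would: the job done as asked, in the order asked, and still so for the second after the job is handed in, with the robot touching nothing.
It also fails if it takes over 69 s, if anything falls off the work surface, if the arm or the gripper's body presses on something with over 40 N, if the wrist force passes 120 N, or if a joint passes its speed limit or range.

## Working session

There is one attempt and no reset: what is moved stays moved. The work goes in short steps, Python scripts to look and compute and a tool call to move; the robot and the scene stay as the last step left them, time stands still between calls to the robot, and variables do not carry over. Pictures are saved under pics/ and viewed, at most 10 in all, crops included, and the job is handed in when it is done.

Besides the shell and the picture viewer there is one more tool, called after "Emit:" as a command line: name --argument value ..., lists and objects as JSON in quotes. step_arm: Moves the arm, as the interface text tells. Its arguments: {"type":"object","properties":{"motion":{"type":"array"},"force":{"type":"number"}},"required":["motion"]}

```bash
mkdir -p pics; ls; cat > h.py <<'E'
import numpy as np,cv2
from scipy.spatial.transform import Rotation as R
from plant import r
def snap(n,f=None):
    s=r.snapshot(n)
    if f: cv2.imwrite('pics/'+f,s['pixels'][:,:,::-1])
    return s
def cam(s):
    o=np.array(s['orientation']); M=R.from_quat(o).as_matrix() if o.size==4 else o.reshape(3,3)
    return M,np.array(s['xyz'])
def cloud(s):
    M,t=cam(s);d=s['depth'];v,u=np.mgrid[:d.shape[0],:d.shape[1]]
    P=np.stack([(u-s['cx'])/s['fx']*d,(v-s['cy'])/s['fy']*d,d],-1)
    return P@M.T+t
def ray(s,u,v,z):
    M,t=cam(s);k=M@np.array([(u-s['cx'])/s['fx'],(v-s['cy'])/s['fy'],1]);return t+k*(z-t[2])/k[2]
def proj(s,p):
    M,t=cam(s);c=(np.array(p)-t)@M;return c[...,0]/c[...,2]*s['fx']+s['cx'],c[...,1]/c[...,2]*s['fy']+s['cy']
E
python3 - <<'E'
from h import *
print(r.get_state(),r.tip_reach)
for n in ('top','side'):
    s=snap(n,n+'0.png');print(n,s['fx'],s['cx'],s['cy'],s['xyz'],s['orientation'])
    for t in ['saw_board','plank','try_square','clamp_handle','pull_saw','pencil','salt_shaker','pick_tin']:
        M,o=cam(s);L=r.search_frame(n,t);print(t,[(np.round(M@np.array(a['at'])+o,3),round(a['score'],2)) for a in L[:2]])
E
```

```text
pics
{'clock': 0.0, 'q': array([-1.09722329,  0.69000355, -0.1945368 ,  1.56634805,  0.15730701,
        0.90250223, -0.21511104]), 'qd': array([-0.00088034, -0.00177211, -0.00198255, -0.00173061, -0.00143977,
        0.00098961,  0.0031669 ]), 'joint_torque': array([ 3.47342220e-04, -5.27560937e+01, -1.26675412e+00, -1.53421265e+01,
       -5.26391377e-02,  6.67342290e-03,  1.75157588e-04]), 'tool_pos': array([0.26586203, 0.56497256, 0.2598973 ]), 'eef_rot': array([ 2.18072019e-01,  9.75932233e-01, -9.22614806e-04, -1.41962423e-04]), 'contact_force': array([ 0.65846171, -0.56651645, -0.24716948]), 'moment': array([-0.03804237,  0.02501535,  0.08308178]), 'finger_force': 0.0, 'opening': 0.9955428929491202} 0.022
top 418.52433735983 280.0636186595965 210.77999645061612 [0.38481483 0.10802456 1.21372654] [-0.69574111  0.71223338 -0.07050042  0.06080794]
saw_board [(array([ 0.591, -0.103,  0.02 ]), 0.67)]
plank [(array([ 0.552, -0.021,  0.036]), 0.75)]
try_square [(array([0.496, 0.299, 0.018]), 0.83)]
clamp_handle [(array([ 0.603, -0.21 ,  0.13 ]), 0.5)]
pull_saw [(array([ 0.794, -0.02 
[... 256 characters left out ...]
802129236 [ 0.44336817 -0.72132033  0.81535353] [ 0.90468773 -0.0716964   0.03783038 -0.41829247]
saw_board [(array([ 0.586, -0.147,  0.023]), 0.92)]
plank [(array([ 0.557, -0.036,  0.033]), 0.83), (array([ 0.587, -0.145,  0.021]), 0.45)]
try_square [(array([0.485, 0.293, 0.015]), 0.73), (array([0.377, 0.066, 0.009]), 0.53)]
clamp_handle [(array([ 0.61 , -0.223,  0.14 ]), 0.61)]
pull_saw [(array([ 0.802, -0.042,  0.012]), 0.88), (array([ 0.605, -0.223,  0.137]), 0.53)]
pencil [(array([0.379, 0.066, 0.007]), 0.77), (array([ 0.586, -0.143,  0.021]), 0.58)]
salt_shaker [(array([0.671, 0.393, 0.078]), 0.73)]
pick_tin [(array([0.779, 0.174, 0.034]), 0.92), (array([ 0.557, -0.041,  0.034]), 0.69)]
```

View pics/top0.png

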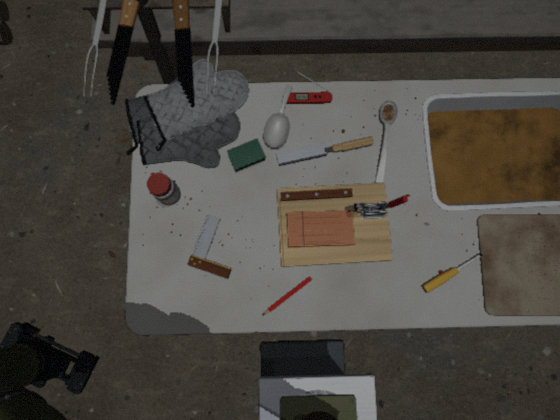

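View pics/side0.png

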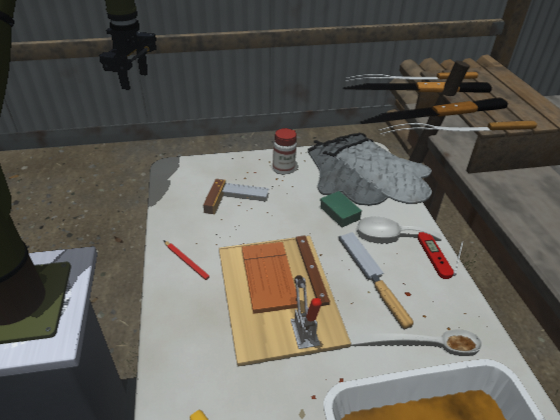

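Top view: board spans about (277,185)-(392,265), plank (287,211)-(355,247), and the square's stock (189,262)-(231,270) with its blade going up to (213,217). The clamp is at about (370,209) with the red handle to its right. Next I'll fit poses.

```bash
cat >> h.py <<'E'
def rect(s,mask,z):
    n,l,st,c=cv2.connectedComponentsWithStats(mask.astype(np.uint8));
    if n<2: return None
    k=1+np.argmax(st[1:,4]);m=(l==k).astype(np.uint8)
    c=max(cv2.findContours(cv2.resize(m,None,fx=4,fy=4,interpolation=cv2.INTER_LINEAR_EXACT),0,1)[0],key=cv2.contourArea)[:,0]
    P=np.array([ray(s,u,v,z)[:2] for u,v in (c+.5)/4-.5])
    b=cv2.minAreaRect((P*1000).astype(np.float32));return np.round(b[0],1),np.round(b[1],1),round(b[2],2),st[k,4]
def masks(s):
    P=cloud(s);x,y,z=P[...,0],P[...,1],P[...,2];h=cv2.cvtColor(s['pixels'],cv2.COLOR_RGB2HSV);H,S,V=[h[...,i].astype(int) for i in range(3)]
    return x,y,z,H,S,V
E
python3 - <<'E'
from h import *
for n in ('top','side'):
    s=snap(n);x,y,z,H,S,V=masks(s)
    M,o=cam(s)
    for nm,p in [('plank',(.555,.03)),('board',(.48,-.15)),('table',(.45,.15)),('stop',(.64,.05))]:
        u,v=[int(round(float(a))) for a in proj(s,[*p,.02])];print(nm,u,v,H[v,u],S[v,u],V[v,u],z[v-1:v+2,u-1:u+2].round(4).ravel())
    roi=(x>.42)&(x<.72)&(y>-.32)&(y<.2)
    print('plank',rect(s,roi&(H<11)&(S>130)&(z>.022)&(z<.042)&(y>-.15)&(x<.62),.031))
    print('board',rect(s,roi&(z>.009)&(z<.06),.016))
    print('boardcol',rect(s,roi&(S>60),.016))
    r2=(x>.38)&(x<.65)&(y>.2)&(y<.38)
    print('stock',rect(s,r2&(z>.022)&(z<.04),.03), 'blade',rect(s,r2&(z>.008)&(z<.022),.0185))
    r3=(x>.55)&(x<.68)&(y>-.32)&(y<-.1)&(z>.05)
    q=np.stack([x,y,z],-1)[r3&((H<8)|(H>172))&(S>150)]
    print('red',len(q),q.mean(0),q.min(0),q.max(0)); i=np.argsort(q[:,2]);print(q[i[::max(1,len(q)//12)]].round(3))
    big=cv2.resize(s['pixels'][175:275,180:400] if n=='top' else s['pixels'][170:370,150:370],None,fx=3.5,fy=3.5,interpolation=2)[:600,:800]
    cv2.imwrite(f'pics/{n}1.png',big[:,:,::-1])
E
```

```text
plank 301 229 12 133 119 [0.0291 0.0361 0.0327 0.0351 0.0337 0.0335 0.0306 0.0339 0.0266]
board 365 253 19 86 125 [0.0172 0.0151 0.0204 0.0136 0.0186 0.0176 0.017  0.0178 0.0183]
table 260 267 40 8 98 [ 0.0003  0.0022 -0.0002  0.0016  0.0041 -0.0022  0.0014  0.0105  0.0007]
stop 293 200 18 89 69 [0.0281 0.0303 0.0264 0.0174 0.0152 0.0188 0.0176 0.0172 0.0196]
plank (array([597.5, -87. ]), array([10.1,  8.4]), 43.27, np.int32(6))
board (array([583.8, -66.7]), array([259.7, 323.8]), 2.04, np.int32(8457))
boardcol (array([569.1, -65. ]), array([231.3, 321.1]), 1.92, np.int32(8044))
stock (array([456.4, 291. ]), array([122.6,  35.6]), 69.92, np.int32(466)) blade (array([541.8, 303.1]), array([ 42.7, 126.4]), 69.69, np.int32(537))
red 93 [ 0.60322322 -0.21616679  0.14923985] [ 0.59722536 -0.23143256  0.10189758] [ 0.61149204 -0.20310405  0.17958263]
[[ 0.603 -0.204  0.102]
 [ 0.601 -0.203  0.113]
 [ 0.605 -0.207  0.12 ]
 [ 0.6   -0.212  0.13 ]
 [ 0.607 -0.211  0.136]
 [ 0.597 -0.216  0.143]
 [ 0.607 -0.215  0.148]
 [ 0.608 -0.216  0.154]
 [ 0.602 -0.219  0.16 ]
 [ 0.608 -0.22   0.167]
 [ 
[... 569 characters left out ...]
6.9, 329.1]), 2.82, np.int32(11666))
boardcol (array([572.9, -66. ]), array([231.1, 331.1]), 1.98, np.int32(11126))
stock (array([460.6, 289. ]), array([135.6,  37.3]), 69.14, np.int32(350)) blade (array([509.2, 294.8]), array([197.3, 108.3]), 17.55, np.int32(484))
red 140 [ 0.60606289 -0.22633548  0.1581827 ] [ 0.59994758 -0.23456266  0.10614397] [ 0.61802387 -0.20910773  0.17916223]
[[ 0.602 -0.214  0.106]
 [ 0.601 -0.216  0.12 ]
 [ 0.601 -0.218  0.135]
 [ 0.601 -0.222  0.145]
 [ 0.601 -0.221  0.153]
 [ 0.607 -0.233  0.164]
 [ 0.604 -0.233  0.168]
 [ 0.613 -0.232  0.17 ]
 [ 0.602 -0.225  0.172]
 [ 0.601 -0.229  0.173]
 [ 0.612 -0.231  0.174]
 [ 0.611 -0.225  0.175]
 [ 0.613 -0.226  0.176]]
```

View pics/top1.png

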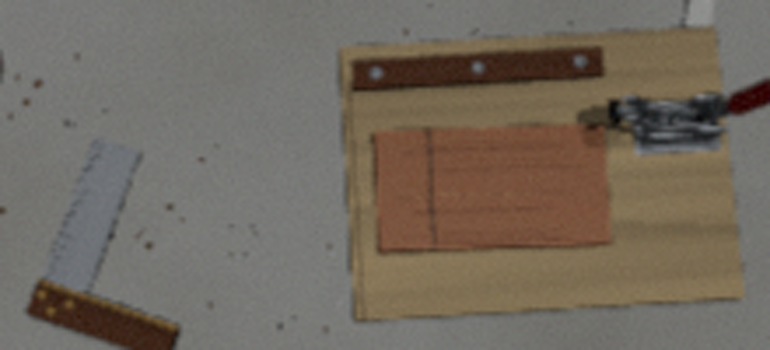

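The crop shows the plank, its pencil line at crop x≈432, and the stop above it with a gap of about 40 px. Now I'll refine the plank and line poses.

```bash
cat >> h.py <<'E'
def plank(s):
    x,y,z,H,S,V=masks(s)
    roi=(x>.45)&(x<.66)&(y>-.2)&(y<.12)
    m=roi&(H<15)&(S>115)&(z>.023)&(z<.042)&(V>60)
    m=cv2.morphologyEx(m.astype(np.uint8),cv2.MORPH_CLOSE,np.ones((5,5)))
    return rect(s,m,.031)
def bxy(b,p,c=(.5705,-.0655),a=1.95):
    a=np.radians(a);return np.array(c)+np.array([[np.cos(a),-np.sin(a)],[np.sin(a),np.cos(a)]])@np.array(p)
E
python3 - <<'E'
from h import *
for n in ('top','side'):
    s=snap(n);print(n,plank(s))
    x,y,z,H,S,V=masks(s)
    print('stop',rect(s,(x>.6)&(x<.7)&(y>-.15)&(y<.13)&(V<100 if n=='side' else V<75)&(S>80)&(z>.02)&(z<.04),.028))
print('stopc',bxy(0,(.081,.045)))
E
```

```text
top (array([554.5, -24.6]), array([102.1, 190.7]), 0.79, np.int32(2272))
stop (array([653.7, -17.1]), array([ 28.2, 207.9]), 2.01, np.int32(535))
side (array([558.7, -26.8]), array([102. , 199.9]), 0.48, np.int32(2915))
stop (array([657.6, -22.4]), array([ 26.3, 212.8]), 2.05, np.int32(555))
stopc [ 0.64992186 -0.01776984]
```

```bash
cat >> h.py <<'E'
def go(p,yaw,ref=None):
    "dp(mm), twist from ref (pos,quat; default measured) to world p, tool down, tool-y at yaw from world y"
    st=r.get_state() if ref is None else None
    P,Q=(st['tool_pos'],st['eef_rot']) if ref is None else ref
    A=R.from_quat(Q);c,s=np.cos(yaw),np.sin(yaw)
    T=R.from_matrix(np.array([[-c,-s,0],[-s,c,0],[0,0,-1]]).T) if 0 else R.from_matrix(np.array([[-c,-s,0],[-s,c,0],[0,0,-1]]))
    print(p,'dp',(A.inv().apply(np.array(p)-P)*1000).round(1),'twist',(A.inv()*T).as_rotvec().round(4))
E
python3 - <<'E'
from h import *
go([.475,-.025,.16],.0342);go([.475,-.025,.043],.0342)
E
```

```text
[0.475, -0.025, 0.16] dp [-440.5 -445.4  100.7] twist [ 1.00e-04 -0.00e+00 -4.74e-01]
[0.475, -0.025, 0.043] dp [-440.5 -445.4  217.7] twist [ 1.00e-04 -0.00e+00 -4.74e-01]
```

Emit:
step_arm --motion '[{"dp":[-50,-50,15],"twist":[0,0,-0.1],"hand":1},{"dp":[-95,-95,25],"twist":[0,0,-0.2],"hand":1},{"dp":[-138,-140,40],"twist":[0,0,-0.3],"hand":1},{"dp":[-180,-185,50],"twist":[0,0,-0.4],"hand":1},{"dp":[-224,-228,60],"twist":[0,0,-0.474],"hand":1}]'

```text
clock: 1.72
tool_pos: [0.368, 0.2742, 0.2027]
eef_rot: [-0.019, 1.0, 0.0, 0.0]
contact_force: [0.7, -0.1, 0.0]
opening: 0.996
finger_force: 0.0
```

```bash
python3 - <<'E'
from h import *
go([.475,-.025,.16],.0342);go([.475,-.025,.043],.0342)
E
```

```text
[0.475, -0.025, 0.16] dp [ -95.8 -303.    42.6] twist [0.0007 0.0007 0.0031]
[0.475, -0.025, 0.043] dp [ -95.7 -303.1  159.6] twist [0.0007 0.0007 0.0031]
```

Emit:
step_arm --motion '[{"dp":[-19,-60,8],"twist":[0,0,0],"hand":1},{"dp":[-38,-120,16],"twist":[0,0,0],"hand":1},{"dp":[-57,-180,24],"twist":[0,0,0],"hand":1},{"dp":[-76,-240,32],"twist":[0,0,0],"hand":1},{"dp":[-95,-300,40],"twist":[0,0,0],"hand":1}]'

```text
clock: 2.35
tool_pos: [0.472, -0.0182, 0.1633]
eef_rot: [-0.017, 1.0, 0.0, 0.001]
contact_force: [0.8, 0.6, -0.3]
opening: 1.001
finger_force: 0.0
```

```bash
python3 - <<'E'
from h import *
go([.475,-.025,.043],.0342)
E
```

```text
[0.475, -0.025, 0.043] dp [ -2.6  -7.  120.3] twist [0.0003 0.0013 0.0002]
```

Emit:
step_arm --motion '[{"dp":[0,-2,55],"twist":[0,0,0],"hand":1},{"dp":[0,-3,100],"twist":[0,0,0],"hand":1},{"dp":[0,-3,117],"twist":[0,0,0],"hand":1},{"dp":[0,-3,119],"twist":[0,0,0],"hand":1}]'

```text
clock: 2.85
tool_pos: [0.4709, -0.0192, 0.0434]
eef_rot: [-0.017, 1.0, -0.0, -0.001]
contact_force: [0.4, -0.4, 0.6]
opening: 0.998
finger_force: 0.0
```

Emit:
step_arm --motion '[{"dp":[-14,-5,0],"twist":[0,0,0],"hand":1},{"dp":[-22,-5,0],"twist":[0,0,0],"hand":1},{"dp":[-30,-5,0],"twist":[0,0,0],"hand":1},{"dp":[-38,-5,0],"twist":[0,0,0],"hand":1},{"dp":[-46,-5,0],"twist":[0,0,0],"hand":1}]'

```text
clock: 3.48
tool_pos: [0.5169, -0.0228, 0.0445]
eef_rot: [-0.017, 1.0, -0.0, -0.001]
contact_force: [-3.5, 0.3, 2.8]
opening: 1.001
finger_force: 1.7
```

Emit:
step_arm --motion '[{"dp":[-4,0,0],"twist":[0,0,0],"hand":1},{"dp":[-8,0,0],"twist":[0,0,0],"hand":1},{"dp":[-11,0,0],"twist":[0,0,0],"hand":1}]'

```text
clock: 3.85
tool_pos: [0.5282, -0.0223, 0.0443]
eef_rot: [-0.017, 1.0, 0.0, -0.0]
contact_force: [-3.7, -0.5, 2.8]
opening: 1.001
finger_force: 1.6
```

Emit:
step_arm --motion '[{"dp":[-3,0,0],"twist":[0,0,0],"hand":1},{"dp":[-6,0,0],"twist":[0,0,0],"hand":1}]'

```text
clock: 4.1
tool_pos: [0.5346, -0.0221, 0.0443]
eef_rot: [-0.017, 1.0, 0.0, 0.0]
contact_force: [-2.6, 0.1, 1.2]
opening: 0.999
finger_force: 1.1
```

Emit:
step_arm --motion '[{"dp":[-2,0,0],"twist":[0,0,0],"hand":1},{"dp":[-3,0,0],"twist":[0,0,0],"hand":1}]'

```text
clock: 4.35
tool_pos: [0.5354, -0.0222, 0.0443]
eef_rot: [-0.017, 1.0, -0.0, -0.002]
contact_force: [-7.8, 0.3, 6.1]
opening: 1.003
finger_force: 3.8
```

Emit:
step_arm --motion '[{"dp":[-1,0,0],"twist":[0,0,0],"hand":1},{"dp":[-2,0,0],"twist":[0,0,0],"hand":1}]'

```text
clock: 4.6
tool_pos: [0.5355, -0.0223, 0.0442]
eef_rot: [-0.017, 1.0, -0.001, -0.004]
contact_force: [-10.6, 0.8, 9.5]
opening: 1.0
finger_force: 5.3
```

```bash
python3 - <<'E'
from h import *
for n in ('top','side'):
    s=snap(n);print(n,plank(s))
    if n=='side':
        cv2.imwrite('pics/side2.png',cv2.resize(s['pixels'][220:370,190:390],None,fx=4,fy=4,interpolation=2)[:,:,::-1])
E
```

```text
top (array([609.5,  13.4]), array([104.2, 145.3]), 0.85, np.int32(883))
side (array([604.6, -21. ]), array([208. , 112.3]), 89.79, np.int32(2326))
```

View pics/side2.png

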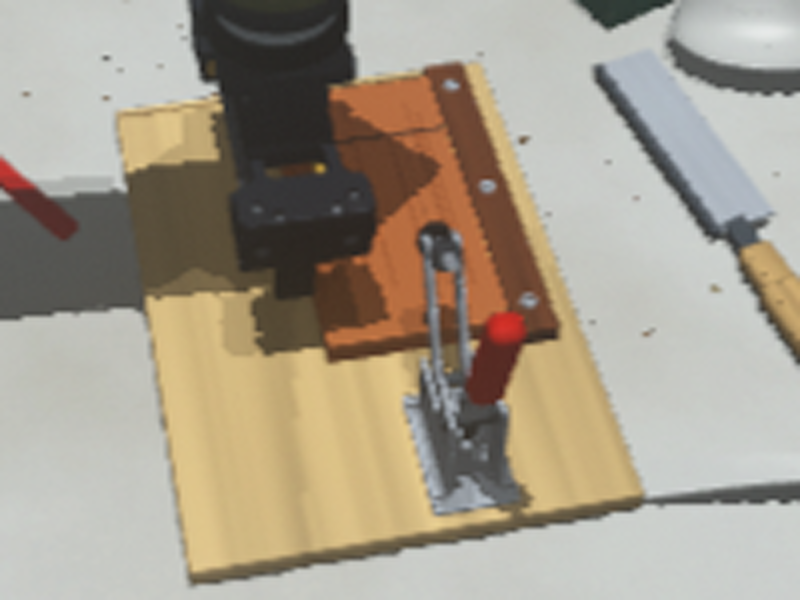

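The plank's far edge now lies against the stop, from (430,70) to (555,335) in the crop, with no visible gap. The clamp foot is still raised at (437,240) and the red handle tip is at (505,325).

Emit:
step_arm --motion '[{"dp":[10,0,0],"twist":[0,0,0],"hand":1},{"dp":[20,0,-20],"twist":[0,0,0],"hand":1},{"dp":[20,0,-80],"twist":[0,0,0],"hand":0},{"dp":[10,-20,-140],"twist":[0,0,0],"hand":-1},{"dp":[-10,-60,-170],"twist":[0,0,0],"hand":-1}]'

```text
clock: 5.32
tool_pos: [0.5537, -0.0801, 0.2182]
eef_rot: [-0.019, 1.0, 0.001, 0.004]
contact_force: [1.3, 0.4, -1.4]
opening: 0.688
finger_force: 0.0
```

```bash
python3 - <<'E'
from h import *
go([.605,-.181,.20],.0342);go([.605,-.181,.168],.0342)
ref=([.605,-.181,.168],[-.017,1,0,0])
for e in [1.3,1.15,1,.85,.7,.55,.4,.25,.1,0,-.06]:
    c,s=np.cos(e),np.sin(e);y=-.135-.08*c+.008*s;z=.067+.08*s+.008*c
    go(np.round([.5705+.03-y*.034,-.0645+y+.0175,z+.022],4),.0342,ref)
E
```

```text
[0.605, -0.181, 0.2] dp [ -47.3 -102.9   18.4] twist [0.0016 0.0072 0.0041]
[0.605, -0.181, 0.168] dp [ -47.  -102.9   50.4] twist [0.0016 0.0072 0.0041]
[ 0.6056 -0.1957  0.1682] dp [ -0.1 -14.7  -0.2] twist [ 0.      0.     -0.0002]
[ 0.606  -0.2074  0.1653] dp [ -0.1 -26.4   2.7] twist [ 0.      0.     -0.0002]
[ 0.6063 -0.2185  0.1606] dp [ -0.  -37.5   7.4] twist [ 0.      0.     -0.0002]
[ 0.6067 -0.2288  0.1544] dp [ -0.1 -47.8  13.6] twist [ 0.      0.     -0.0002]
[ 0.607  -0.238   0.1467] dp [ -0.1 -57.   21.3] twist [ 0.      0.     -0.0002]
[ 0.6073 -0.246   0.1376] dp [ -0.1 -65.   30.4] twist [ 0.      0.     -0.0002]
[ 0.6075 -0.2526  0.1275] dp [ -0.1 -71.6  40.5] twist [ 0.      0.     -0.0002]
[ 0.6077 -0.2575  0.1165] dp [ -0.1 -76.5  51.5] twist [ 0.      0.     -0.0002]
[ 0.6078 -0.2608  0.1049] dp [ -0.1 -79.8  63.1] twist [ 0.      0.     -0.0002]
[ 0.6078 -0.262   0.097 ] dp [ -0. -81.  71.] twist [ 0.      0.     -0.0002]
[ 0.6078 -0.2623  0.0922] dp [ -0.  -81.3  75.8] twist [ 0.      0.     -0.0002]
```

Emit:
step_arm --motion '[{"dp":[-25,-50,-10],"twist":[0,0,0],"hand":-1},{"dp":[-46,-101,0],"twist":[0,0,0],"hand":-1},{"dp":[-46,-101,0],"twist":[0,0,0],"hand":-1},{"dp":[-46,-101,0],"twist":[0,0,0],"hand":-1}]'

```text
clock: 5.82
tool_pos: [0.6011, -0.1805, 0.2143]
eef_rot: [-0.017, 1.0, 0.0, 0.001]
contact_force: [-0.2, 0.8, 0.3]
opening: 0.231
finger_force: 0.0
```

```bash
python3 - <<'E'
from h import *
go([.605,-.181,.168],.0342)
E
```

```text
[0.605, -0.181, 0.168] dp [-3.8 -0.7 46.3] twist [ 0.0009  0.0012 -0.0001]
```

Emit:
step_arm --motion '[{"dp":[-2,0,0],"twist":[0,0,0],"hand":-1},{"dp":[-5,0,0],"twist":[0,0,0],"hand":-1},{"dp":[-5,0,20],"twist":[0,0,0],"hand":-1},{"dp":[-5,0,46],"twist":[0,0,0],"hand":-1}]'

```text
clock: 6.32
tool_pos: [0.6067, -0.1801, 0.1688]
eef_rot: [-0.018, 1.0, -0.0, 0.001]
contact_force: [0.2, 0.2, -0.9]
opening: 0.007
finger_force: 0.0
```

Emit:
step_arm --motion '[{"dp":[0,-8,0],"twist":[0,0,0],"hand":-1},{"dp":[0,-15,0],"twist":[0,0,0],"hand":-1},{"dp":[0,-26,2],"twist":[0,0,0],"hand":-1},{"dp":[0,-37,7],"twist":[0,0,0],"hand":-1}]'

```text
clock: 6.82
tool_pos: [0.6078, -0.2189, 0.1623]
eef_rot: [-0.017, 1.0, -0.0, 0.001]
contact_force: [0.8, 0.9, 1.7]
opening: 0.002
finger_force: 0.5
```

Emit:
step_arm --motion '[{"dp":[0,-10,6],"twist":[0,0,0],"hand":-1},{"dp":[0,-20,14],"twist":[0,0,0],"hand":-1},{"dp":[0,-28,23],"twist":[0,0,0],"hand":-1},{"dp":[0,-35,33],"twist":[0,0,0],"hand":-1}]'

```text
clock: 7.32
tool_pos: [0.608, -0.2535, 0.1275]
eef_rot: [-0.017, 1.0, -0.0, -0.0]
contact_force: [-0.0, -0.2, 0.3]
opening: 0.006
finger_force: 0.4
```

Emit:
step_arm --motion '[{"dp":[0,-3,5],"twist":[0,0,0],"hand":-1},{"dp":[0,-5,11],"twist":[0,0,0],"hand":-1},{"dp":[0,-7,17],"twist":[0,0,0],"hand":-1}]'

```text
clock: 7.7
tool_pos: [0.6083, -0.2598, 0.1112]
eef_rot: [-0.017, 1.0, -0.0, -0.0]
contact_force: [-0.6, -0.2, 2.3]
opening: 0.005
finger_force: 1.0
```

Emit:
step_arm --motion '[{"dp":[0,-1,5],"twist":[0,0,0],"hand":-1},{"dp":[0,-2,10],"twist":[0,0,0],"hand":-1},{"dp":[0,-2,14],"twist":[0,0,0],"hand":-1}]'

```text
clock: 8.07
tool_pos: [0.6087, -0.2617, 0.0984]
eef_rot: [-0.017, 1.0, -0.0, 0.0]
contact_force: [-7.7, 1.5, 27.0]
opening: 0.004
finger_force: 13.2
```

Emit:
step_arm --motion '[{"dp":[0,0,2],"twist":[0,0,0],"hand":-1},{"dp":[0,0,4],"twist":[0,0,0],"hand":-1}]'

```text
clock: 8.32
tool_pos: [0.6087, -0.2617, 0.0981]
eef_rot: [-0.017, 1.0, -0.001, 0.0]
contact_force: [-12.1, 1.9, 40.6]
opening: 0.005
finger_force: 20.2
```

Emit:
step_arm --motion '[{"dp":[0,0,-30],"twist":[0,0,0],"hand":-1},{"dp":[0,0,-80],"twist":[0,0,0],"hand":-1},{"dp":[20,50,-120],"twist":[0,0,0],"hand":0},{"dp":[60,100,-130],"twist":[0,0,0],"hand":1},{"dp":[100,150,-130],"twist":[0,0,0],"hand":1}]'

```text
clock: 8.95
tool_pos: [0.5082, -0.1191, 0.2244]
eef_rot: [-0.017, 1.0, 0.0, 0.002]
contact_force: [0.7, 0.4, 0.1]
opening: 0.321
finger_force: 0.0
```

```bash
python3 - <<'E'
from h import *
s=snap('side');cv2.imwrite('pics/side3.png',cv2.resize(s['pixels'][220:370,190:390],None,fx=4,fy=4,interpolation=2)[:,:,::-1])
x,y,z,H,S,V=masks(s)
q=np.stack([x,y,z],-1)[(x>.55)&(x<.68)&(y>-.4)&(y<-.1)&(z>.05)&((H<8)|(H>172))&(S>150)]
print(len(q),q.min(0),q.max(0),np.polyfit(q[:,1],q[:,2],1))
print(plank(s))
# square grasp: origin/yaw from earlier top fit
for o in [(.4564,.291)]:
    a=np.radians(-20.1);p=np.array(o)+.005*np.array([-np.sin(a),np.cos(a)])
    go([*p,.12],a);go([*p,.040],a)
E
```

```text
344 [ 0.60112176 -0.31036235  0.06917387] [ 0.61809978 -0.23379375  0.0801162 ] [-0.00169889  0.07542027]
(array([602.9, -21.3]), array([207.9, 115.6]), 89.87, np.int32(2742))
[np.float64(0.45811829847292806), np.float64(0.2956954712604735), 0.12] dp [ 21.3 408.2 105.6] twist [ 0.0031 -0.0105  0.396 ]
[np.float64(0.45811829847292806), np.float64(0.2956954712604735), 0.04] dp [ 20.5 407.8 185.6] twist [ 0.0031 -0.0105  0.396 ]
```

View pics/side3.png

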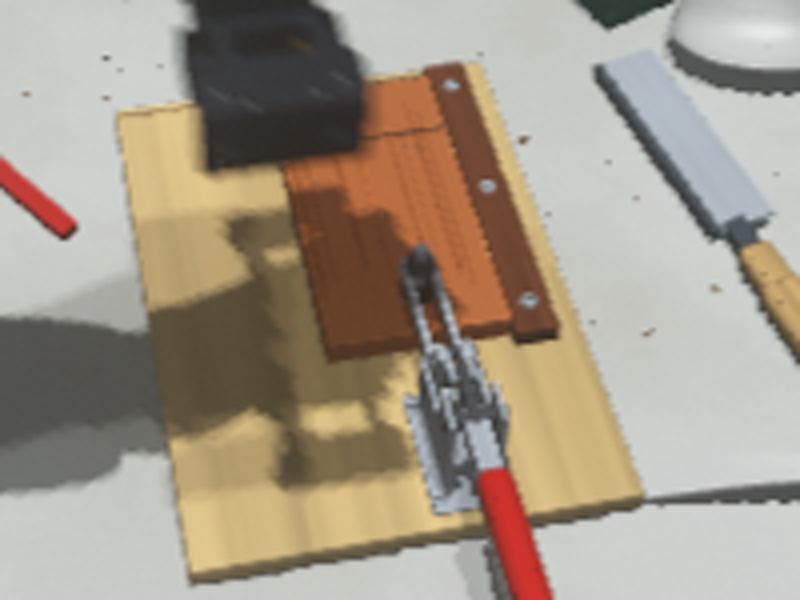

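Handle is level (slope ≈ 0, z = 75 mm) and the foot is down on the plank at (420,255). The plank is still on the stop, so I'll fetch the square.

Emit:
step_arm --motion '[{"dp":[4,60,0],"twist":[0,0,0.08],"hand":1},{"dp":[8,120,10],"twist":[0,0,0.16],"hand":1},{"dp":[12,180,20],"twist":[0,0,0.24],"hand":1},{"dp":[16,240,30],"twist":[0,0,0.32],"hand":1},{"dp":[20,300,40],"twist":[0,0,0.387],"hand":1}]'

```text
clock: 9.62
tool_pos: [0.478, 0.1802, 0.1829]
eef_rot: [0.176, 0.984, 0.0, 0.0]
contact_force: [0.7, -0.7, -0.8]
opening: 0.931
finger_force: 0.0
```

```bash
python3 - <<'E'
from h import *
go([.460,.2945,.08],-.3526);go([.460,.2945,.0395],-.3526)
E
```

```text
[0.46, 0.2945, 0.08] dp [ 56.6 100.9 102.9] twist [ 0.0006  0.0003 -0.0021]
[0.46, 0.2945, 0.0395] dp [ 56.6 100.8 143.4] twist [ 0.0006  0.0003 -0.0021]
```

```bash
python3 - <<'E'
from h import *
print(r.get_state()['q'].round(2))
for k in (1,-1):
    go([.460,.2945,.10],-.3526+k*np.pi/2)
E
```

```text
[-0.25  0.68 -0.32  1.98  0.39  0.55  0.37]
[0.46, 0.2945, 0.1] dp [ 56.6 100.9  82.9] twist [ 2.0000e-04  6.0000e-04 -1.5729e+00]
[0.46, 0.2945, 0.1] dp [ 56.6 100.9  82.9] twist [ 6.0000e-04 -2.0000e-04  1.5687e+00]
```

Emit:
step_arm --motion '[{"dp":[11,20,10],"twist":[0,0,-0.18],"hand":1},{"dp":[23,40,20],"twist":[0,0,-0.36],"hand":1},{"dp":[34,60,30],"twist":[0,0,-0.54],"hand":1},{"dp":[45,80,40],"twist":[0,0,-0.72],"hand":1},{"dp":[56,101,50],"twist":[0,0,-0.9],"hand":1}]'

```text
clock: 10.25
tool_pos: [0.4604, 0.2931, 0.1328]
eef_rot: [-0.273, 0.962, 0.0, -0.0]
contact_force: [-0.3, 0.5, 0.1]
opening: 0.997
finger_force: 0.0
```

```bash
python3 - <<'E'
from h import *
print(r.get_state()['q'].round(2))
go([.460,.2945,.08],-.3526+np.pi/2);go([.460,.2945,.0395],-.3526+np.pi/2)
E
```

```text
[-0.35  0.82 -0.5   1.9   0.68  0.6   0.82]
[0.46, 0.2945, 0.08] dp [-0.4  1.4 52.8] twist [ 3.000e-04  2.000e-04 -6.648e-01]
[0.46, 0.2945, 0.0395] dp [-0.4  1.4 93.3] twist [ 3.000e-04  2.000e-04 -6.648e-01]
```

Emit:
step_arm --motion '[{"dp":[0,1,10],"twist":[0,0,-0.18],"hand":1},{"dp":[0,1,20],"twist":[0,0,-0.36],"hand":1},{"dp":[0,1,30],"twist":[0,0,-0.54],"hand":1},{"dp":[0,1,40],"twist":[0,0,-0.665],"hand":1},{"dp":[0,1,50],"twist":[0,0,-0.665],"hand":1}]'

```text
clock: 10.88
tool_pos: [0.46, 0.2931, 0.0826]
eef_rot: [-0.569, 0.822, 0.0, -0.0]
contact_force: [-0.1, -1.3, 0.2]
opening: 1.001
finger_force: 0.0
```

```bash
python3 - <<'E'
from h import *
go([.460,.2945,.0395],-.3526+np.pi/2)
E
```

```text
[0.46, 0.2945, 0.0395] dp [-1.3  0.5 43.1] twist [ 0.0008  0.0005 -0.0075]
```

Emit:
step_arm --motion '[{"dp":[-1,0,25],"twist":[0,0,-0.007],"hand":1},{"dp":[-1,0,43],"twist":[0,0,-0.007],"hand":1},{"dp":[-1,0,43],"twist":[0,0,-0.007],"hand":-0.2},{"dp":[-1,0,43],"twist":[0,0,-0.007],"hand":-0.4}]' --force 10

```text
clock: 11.38
tool_pos: [0.4605, 0.2943, 0.0407]
eef_rot: [-0.572, 0.82, 0.0, 0.0]
contact_force: [0.2, 0.0, 0.3]
opening: 0.794
finger_force: 0.0
```

Emit:
step_arm --motion '[{"dp":[0,0,0],"twist":[0,0,0],"hand":-0.6},{"dp":[0,0,0],"twist":[0,0,0],"hand":-0.8},{"dp":[0,0,0],"twist":[0,0,0],"hand":-1},{"dp":[0,0,0],"twist":[0,0,0],"hand":-1}]' --force 30

```text
clock: 11.88
tool_pos: [0.4596, 0.2944, 0.0405]
eef_rot: [-0.573, 0.82, 0.001, -0.0]
contact_force: [-2.5, 1.1, 2.1]
opening: 0.343
finger_force: 1.2
```

Emit:
step_arm --motion '[{"dp":[0,0,0],"twist":[0,0,0],"hand":-1},{"dp":[0,0,0],"twist":[0,0,0],"hand":-1},{"dp":[0,0,0],"twist":[0,0,0],"hand":-1}]' --force 30

```text
clock: 12.25
tool_pos: [0.4596, 0.2944, 0.0405]
eef_rot: [-0.573, 0.82, 0.001, -0.0]
contact_force: [-3.5, 0.5, 5.7]
opening: 0.335
finger_force: 30.0
```

Emit:
step_arm --motion '[{"dp":[0,0,-15],"twist":[0,0,0],"hand":-1},{"dp":[0,0,-40],"twist":[0,0,0],"hand":-1},{"dp":[0,0,-70],"twist":[0,0,0],"hand":-1},{"dp":[0,0,-70],"twist":[0,0,0],"hand":-1}]'

```text
clock: 12.75
tool_pos: [0.4622, 0.2942, 0.1123]
eef_rot: [-0.572, 0.82, -0.0, 0.002]
contact_force: [0.5, 0.1, -3.3]
opening: 0.337
finger_force: 30.0
```

```bash
python3 - <<'E'
from h import *
for n in ('top','side'):
    s=snap(n)
    big=s['pixels'][160:300,170:390] if n=='top' else s['pixels'][130:330,140:360]
    cv2.imwrite(f'pics/{n}4.png',cv2.resize(big,None,fx=3,fy=3,interpolation=2)[:,:,::-1])
    x,y,z,H,S,V=masks(s)
    # pencil line: dark on plank
    m=(x>.53)&(x<.65)&(y>-.01)&(y<.06)&(z>.022)&(z<.045)
    P=plank(s);print(n,P)
    if n=='top':
        L=[]
        for v in range(200,245):
            row=s['pixels'][v].astype(float).sum(1);c=[u for u in range(560) if m[v,u]]
            if len(c)>12:
                c=c[3:-3];u=min(c,key=lambda u:row[u]-.5*(row[u-2]+row[u+2]));w=np.array([max(0,.5*(row[u-3]+row[u+3])-row[k]) for k in (u-1,u,u+1)])
                L.append(ray(s,u+(w[2]-w[0])/w.sum(),v,.031)[:2])
        L=np.array(L);print(L.round(4)[::3]); print(np.polyfit(L[:,0],L[:,1],1))
E
```

```text
top (array([603.2, -15.5]), array([205.7, 116.4]), 88.75, np.int32(1812))
[[0.6375 0.0295]
 [0.6287 0.0291]
 [0.6198 0.0292]]
[ 0.31708783 -0.17068499]
side (array([603.1, -21.7]), array([117.7, 208. ]), 0.84, np.int32(3114))
```

View pics/side4.png

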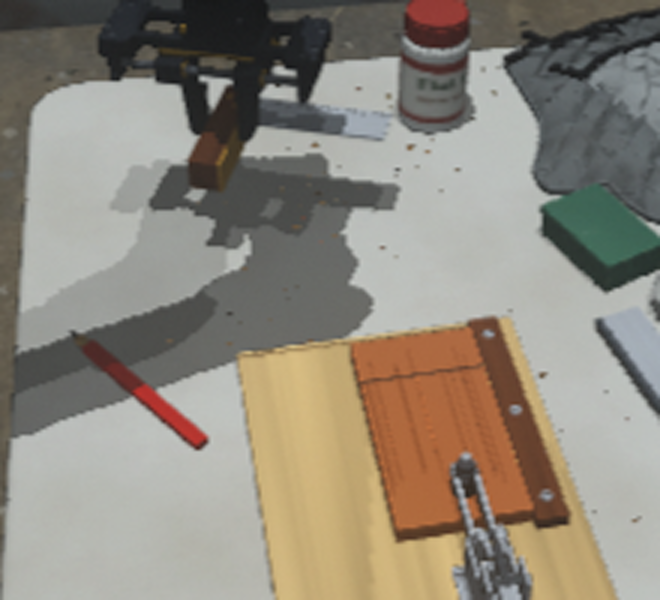

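The side view shows the square held level by the stock, and the pencil line crossing the plank from (360,380) to (480,367). I'll measure the line by averaged profiles.

```bash
cat >> h.py <<'E'
def prof(s,x0,x1,ys,z,slope=.0344,xr=.6):
    xs=np.linspace(x0,x1,40);X,Y=np.meshgrid(xs,ys);Y=Y+slope*(X-xr)
    u,v=proj(s,np.stack([X,Y,np.full_like(X,z)],-1))
    g=cv2.cvtColor(s['pixels'],cv2.COLOR_RGB2GRAY).astype(np.float32)
    return np.median(cv2.remap(g,u.astype(np.float32),v.astype(np.float32),cv2.INTER_LINEAR),axis=1)
E
python3 - <<'E'
from h import *
ys=np.arange(.005,.05,.001)
for n in ('top','side'):
    s=snap(n);p=prof(s,.56,.635,ys,.031)
    i=np.argmin(p[5:-5])+5;w=np.maximum(0,np.median(p)-4-p[i-4:i+5]);print(n,'line y at x=.6:',ys[i],(w*ys[i-4:i+5]).sum()/w.sum(),p.round(0).astype(int))
E
```

```text
top line y at x=.6: 0.045 0.047189707366296664 [88 85 83 80 76 73 71 70 68 68 66 65 66 65 64 64 62 61 61 61 60 59 58 58
 58 57 55 55 55 56 56 55 56 55 55 55 55 55 56 55 54 54 54 54 54 54]
side line y at x=.6: 0.030000000000000002 0.03009021747015724 [119 120 119 119 119 118 118 119 119 119 119 119 119 119 119 119 119 119
 119 118 116 114 110 103  97  91  93 100 108 115 118 120 120 120 120 121
 121 121 121 121 121 121 121 121 121 121]
```

```bash
python3 - <<'E'
from h import *
go([.515,-.028,.12],.0342+np.pi/2)
E
```

```text
[0.515, -0.028, 0.12] dp [ 282.4 -162.1  -10.2] twist [ 0.0006 -0.0019 -0.3863]
```

Emit:
step_arm --motion '[{"dp":[35,-20,-5],"twist":[0,0,-0.03],"hand":-1},{"dp":[80,-46,-10],"twist":[0,0,-0.1],"hand":-1},{"dp":[127,-73,-10],"twist":[0,0,-0.19],"hand":-1},{"dp":[174,-100,-10],"twist":[0,0,-0.28],"hand":-1},{"dp":[220,-127,-10],"twist":[0,0,-0.34],"hand":-1}]'

```text
clock: 13.58
tool_pos: [0.5035, 0.0416, 0.1192]
eef_rot: [-0.704, 0.71, 0.0, -0.001]
contact_force: [1.0, -0.1, -3.9]
opening: 0.335
finger_force: 30.0
```

```bash
python3 - <<'E'
from h import *
go([.515,-.028,.12],.0342+np.pi/2)
E
```

```text
[0.515, -0.028, 0.12] dp [ 69.5 -12.1  -0.8] twist [ 0.0017 -0.0005 -0.0433]
```

Emit:
step_arm --motion '[{"dp":[30,-5,0],"twist":[0,0,-0.03],"hand":-1},{"dp":[60,-10,0],"twist":[0,0,-0.044],"hand":-1},{"dp":[69,-12,0],"twist":[0,0,-0.044],"hand":-1},{"dp":[69,-12,0],"twist":[0,0,-0.044],"hand":-1}]'

```text
clock: 14.08
tool_pos: [0.5148, -0.0252, 0.1198]
eef_rot: [0.718, -0.696, -0.001, -0.0]
contact_force: [-0.4, 1.3, -2.2]
opening: 0.333
finger_force: 30.0
```

```bash
python3 - <<'E'
from h import *
go([.515,-.028,.0585],.0342+np.pi/2)
s=snap('side');x,y,z,H,S,V=masks(s)
m=(x>.54)&(x<.66)&(y>-.04)&(y<.06)&(z>.07)&(z<.13)
q=np.stack([x,y,z],-1)[m];print(len(q),q.min(0),q.max(0),np.linalg.lstsq(np.c_[q[:,:2]-[.6,0],np.ones(len(q))],q[:,2],rcond=None)[0])
s=snap('side','side5.png')
E
```

```text
[0.515, -0.028, 0.0585] dp [ 2.8 -0.2 61.3] twist [ 0.0007  0.0008 -0.0026]
488 [ 0.54009083 -0.03560653  0.09414409] [0.65631453 0.03912376 0.12759743] [-0.0233733  -0.17102227  0.10127662]
```

```bash
python3 - <<'E'
from h import *
for n in('side','top'):
    s=snap(n);x,y,z,H,S,V=masks(s)
    q=np.stack([x,y,z],-1)[(x>.58)&(x<.65)&(y>-.02)&(y<.04)&(z>.088)&(z<.108)]
    if len(q)>20:print(n,len(q),q.min(0),q.max(0),np.linalg.lstsq(np.c_[q[:,:2]-[.6,.01],np.ones(len(q))],q[:,2],rcond=None)[0])
E
```

```text
side 339 [ 0.58050514 -0.00299713  0.09460634] [0.64995524 0.03960108 0.10298968] [-0.00744598  0.00651257  0.09924669]
top 342 [ 0.58035065 -0.00197107  0.09212557] [0.64981983 0.0374781  0.1066685 ] [-0.00243046  0.01464635  0.09912133]
```

Emit:
step_arm --motion '[{"dp":[8.5,0,15],"twist":[0,0,-0.002],"hand":-1},{"dp":[8.5,0,35],"twist":[0,0,-0.002],"hand":-1},{"dp":[8.5,0,52],"twist":[0,0,-0.002],"hand":-1},{"dp":[8.5,0,59],"twist":[0,0,-0.002],"hand":-1},{"dp":[8.5,0,60],"twist":[0,0,-0.002],"hand":-1}]'

```text
clock: 14.9
tool_pos: [0.5149, -0.034, 0.0597]
eef_rot: [0.719, -0.695, -0.0, 0.0]
contact_force: [0.2, -0.6, -2.5]
opening: 0.343
finger_force: 30.0
```

Emit:
step_arm --motion '[{"dp":[0,0,1.5],"twist":[0,0,0],"hand":-1},{"dp":[0,0,3],"twist":[0,0,0],"hand":-1}]'

```text
clock: 15.15
tool_pos: [0.5156, -0.034, 0.0576]
eef_rot: [0.719, -0.695, 0.0, -0.0]
contact_force: [0.0, -0.2, -3.0]
opening: 0.34
finger_force: 30.0
```

```bash
python3 - <<'E'
from h import *
ys=np.arange(-.025,.06,.001)
for n in('side','top'):
    s=snap(n,f'{n}6.png')
    print(n,ys[0],prof(s,.60,.635,ys,.0345).astype(int))
s=r.snapshot('side');cv2.imwrite('pics/side7.png',cv2.resize(s['pixels'][200:350,190:350],None,fx=4,fy=4,interpolation=2)[:,:,::-1])
E
```

```text
side -0.025 [ 75  75  74  74  74  74  74  73  73  73  73  73  74  77  84  91  97 101
 101 100  99  98  97  97  97  97  97  98 100 101 101 100 100  98  98  97
  95  95  94  91  86  81  73  65  57  54  54  53  53  53  51  49  47  46
  45  45  45  45  45  45  45  45  45  46  49  51  53  55  57  57  57  57
  57  58  58  58  58  58  58  58  57  57  57  58  58]
top -0.025 [ 36  36  38  40  43  42  42  42  40  40  39  36  33  30  29  28  31  40
  49  58  69  80  86  90  94  95  94  94  93  92  91  92  92  94 103 113
 121 127 132 135 134 133 131 130 128 127 125 123 122 118 111 104  94  86
  83  82  85  90  95  99 100 100 100 100 100 101 101 101 101 101 101 100
 100 100 100 100 100 101 101 101 101 101 101 101 101]
```

View pics/side7.png

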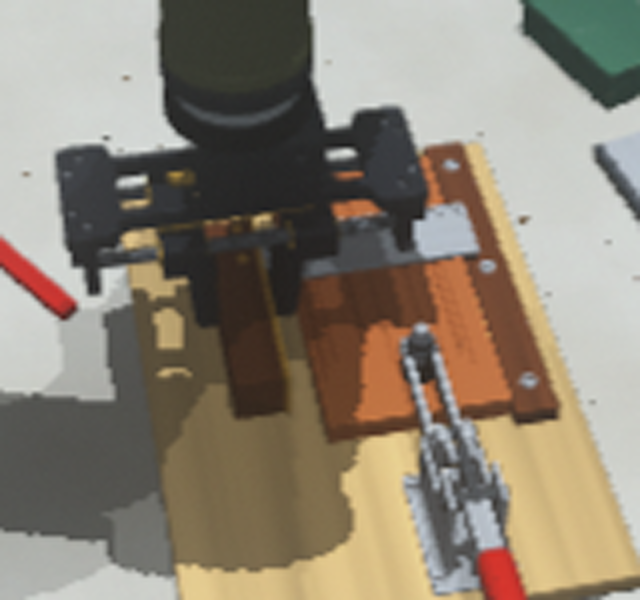

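The blade lies across the plank, with its outer edge at about (445,205) right beside the line. The stock is parallel to the near edge with a small gap. I'll fit edge against line to subpixel.

```bash
cat >> h.py <<'E'
from scipy.optimize import curve_fit
from scipy.special import erf
def fit(s,x0=.60,x1=.638,e0=.028,l0=.030):
    ys=np.arange(e0-.007,.055,.0005);p=prof(s,x0,x1,ys,.0335)
    f=lambda y,e,l,sg,a,b,d,k:b+(a+k*(y-e0)-b)*.5*(1-erf((y-e)/sg/1.414))-d*np.exp(-((y-l)/sg)**2/2)
    try:
        q,c=curve_fit(f,ys,p,[e0,l0,.0015,p[0],np.median(p[-20:]),15,0]);print('edge %.4f line %.4f sg %.4f d %.1f rms %.1f'%(q[0],q[1],q[2],q[5],np.std(f(ys,*q)-p)),'edge-line mm %.2f'%((q[0]-q[1])*1000))
    except Exception as ex: print(ex,p.astype(int))
E
python3 - <<'E'
from h import *
s=snap('top')
for x0,x1 in((.60,.638),(.605,.62),(.62,.638)): fit(s,x0,x1)
E
```

```text
edge 0.0243 line 0.0292 sg 0.0023 d 18.4 rms 0.5 edge-line mm -4.90
edge 0.0252 line 0.0288 sg 0.0025 d 25.5 rms 0.8 edge-line mm -3.68
edge 0.0245 line 0.0297 sg 0.0018 d 13.5 rms 0.9 edge-line mm -5.23
```

Emit:
step_arm --motion '[{"dp":[0,0,1],"twist":[0,0,0],"hand":-1},{"dp":[0,0,2],"twist":[0,0,0],"hand":-1}]'

```text
clock: 15.6
tool_pos: [0.5154, -0.034, 0.0563]
eef_rot: [0.719, -0.695, 0.001, -0.0]
contact_force: [-4.0, -0.9, 17.7]
opening: 0.338
finger_force: 30.0
```

Emit:
step_arm --motion '[{"dp":[0,0,0],"twist":[0,0,0],"hand":-0.1},{"dp":[0,0,0],"twist":[0,0,0],"hand":0},{"dp":[0,0,0],"twist":[0,0,0],"hand":0.1}]'

```text
clock: 15.98
tool_pos: [0.5153, -0.034, 0.0552]
eef_rot: [0.719, -0.695, -0.0, -0.0]
contact_force: [0.1, -0.8, -0.7]
opening: 0.549
finger_force: 0.0
```

Emit:
step_arm --motion '[{"dp":[0,0,-25],"twist":[0,0,0],"hand":1},{"dp":[0,0,-70],"twist":[0,0,0],"hand":1},{"dp":[0,-40,-110],"twist":[0,0,0],"hand":1},{"dp":[40,-80,-130],"twist":[0,0,0],"hand":1},{"dp":[80,-100,-130],"twist":[0,0,0],"hand":1}]'

```text
clock: 16.6
tool_pos: [0.621, -0.111, 0.1876]
eef_rot: [0.719, -0.695, 0.002, -0.002]
contact_force: [-0.2, -0.1, -1.1]
opening: 0.999
finger_force: 0.0
```

```bash
python3 - <<'E'
from h import *
print(r.get_state()['tool_pos'])
s=snap('top');t=snap('side')
ys=np.arange(-.02,.06,.001)
for q in (s,t): print(prof(q,.57,.635,ys,.0335).astype(int))
fit(s,.57,.635);fit(t,.57,.635)
a=cv2.resize(s['pixels'][195:260,275:365],None,fx=6,fy=6,interpolation=2)
b=cv2.resize(t['pixels'][225:325,220:320],None,fx=6,fy=6,interpolation=2)[:390]
cv2.imwrite('pics/both8.png',np.hstack([a[:,:400],b[:,:400]])[:,:,::-1])
E
```

```text
[ 0.62100806 -0.11096464  0.18756851]
[ 84  85  85  86  89  92  97 105 113 119 123 126 129 131 132 133 133 133
 134 134 134 134 134 135 135 135 134 134 134 135 134 134 134 134 134 134
 133 131 129 128 127 125 125 124 118 113 104  95  88  85  84  87  90  94
  98 100 100 100  99  99  99  98  98  99  99  99  99 100 100 100  99 100
  99  99  99  99  99 100 100 100]
[122 123 122 121 118 114 111 109 110 126 146 163 174 182 183 183 184 184
 185 186 186 186 186 186 186 186 186 187 186 186 185 184 184 184 184 184
 183 182 181 177 173 169 166 164 162 161 161 157 152 146 139 132 124 123
 117 111 104  92  83  81  74  67  63  54  53  52  51  50  50  50  50  50
  50  50  50  50  50  50  50  50]
edge 0.0245 line 0.0294 sg 0.0022 d 16.4 rms 0.5 edge-line mm -4.87
edge 0.0372 line 0.0325 sg 0.0038 d 27.6 rms 1.5 edge-line mm 4.66
```

View pics/both8.png

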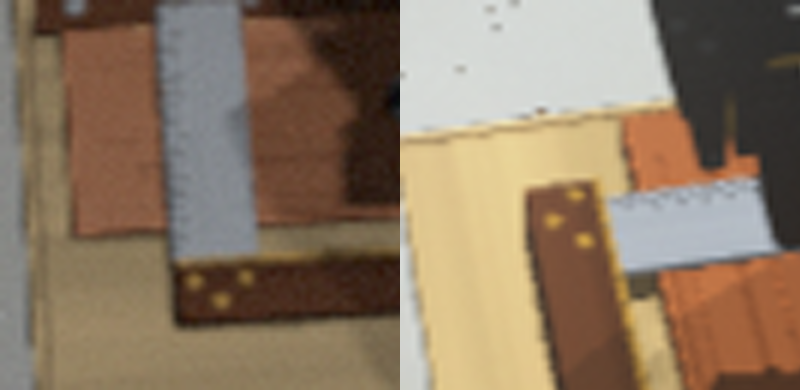

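The blade's outer edge is right next to the line (left crop, x≈160) and the gap to the plank is open. The arm retreated over the clamp side and blocks the side view, so I'll move it clear and measure using the plank's left end, which is 45 mm from the line.

Emit:
step_arm --motion '[{"dp":[0,50,-30],"twist":[0,0,0],"hand":1},{"dp":[0,110,-40],"twist":[0,0,0],"hand":1},{"dp":[0,170,-40],"twist":[0,0,0],"hand":1},{"dp":[0,220,-40],"twist":[0,0,0],"hand":1},{"dp":[0,220,-40],"twist":[0,0,0],"hand":1}]'

```text
clock: 17.32
tool_pos: [0.393, -0.1187, 0.2249]
eef_rot: [0.72, -0.694, -0.001, 0.003]
contact_force: [1.0, 0.1, 0.6]
opening: 1.003
finger_force: 0.0
```

```bash
cat >> h.py <<'E'
def edges(s,z,x0,x1,lo,hi):
    ys=np.arange(lo,hi,.0005);p=prof(s,x0,x1,ys,z);g=np.gradient(cv2.GaussianBlur(p[:,None],(1,9),1.5)[:,0]);i=np.argmax(abs(g))
    w=abs(g)*(abs(np.arange(len(g))-i)<8);return round(float((w*ys).sum()/w.sum()),4)
E
python3 - <<'E'
from h import *
print(r.get_state()['tool_pos'])
for n in('top','side'):
    s=snap(n,n+'9.png')
    for a,b in((.57,.60),(.60,.635),(.565,.638)):
        print(n,a,'inner',edges(s,.0345,a,b,-.018,-.003),'outer',edges(s,.0345,a,b,.015,.045),'plankL',edges(s,.031,a,b,.065,.085),'line',edges(s,.031,a,b,.065,.085)-.045)
    fit(s,.565,.635)
    print(prof(s,.60,.635,np.arange(.015,.085,.001),.0335).astype(int))
E
```

```text
[ 0.39297624 -0.11868143  0.22491425]
top 0.57 inner -0.0132 outer 0.0258 plankL 0.0723 line 0.027300000000000005
top 0.6 inner -0.013 outer 0.0261 plankL 0.077 line 0.032
top 0.565 inner -0.013 outer 0.026 plankL 0.0767 line 0.031700000000000006
edge 0.0256 line 0.0293 sg 0.0022 d 17.4 rms 0.4 edge-line mm -3.73
[131 130 129 126 124 122 121 121 120 116 111 102  92  84  81  81  82  87
  92  95  95  95  95  95  96  95  96  96  96  96  96  96  96  96  96  96
  96  96  96  96  96  97  96  97  97  97  97  97  97  97  97  97  97  97
  97  96  94  93  93  96 101 103 105 110 115 115 115 114 115 115]
side 0.57 inner -0.0108 outer 0.0287 plankL 0.0773 line 0.032299999999999995
side 0.6 inner -0.0109 outer 0.0288 plankL 0.0779 line 0.0329
side 0.565 inner -0.0108 outer 0.0288 plankL 0.0779 line 0.0329
edge 0.0309 line 0.0281 sg 0.0026 d -20.2 rms 0.3 edge-line mm 2.75
[187 187 187 187 185 183 179 175 173 170 168 168 165 162 158 149 141 136
 135 134 134 134 134 135 135 135 135 135 135 135 135 135 135 135 135 135
 135 135 135 136 136 136 136 136 136 136 136 136 136 136 136 136 135 135
 135 135 136 138 143 152 163 175 186 193 196 200 203 206 207 208]
```

```bash
python3 - <<'E'
from h import *
def dip(s,sl,xr,x0,x1,lo,hi):
    ys=np.arange(lo,hi,.0005);p=prof(s,x0,x1,ys,.031,sl,xr);i=np.argmin(p);w=np.maximum(0,np.median(p)-3-p)*(abs(np.arange(len(p))-i)<8);return round(float((w*ys).sum()/w.sum()),4)
t=r.snapshot('side');full=t['pixels'].copy()
for f,sub in(('side0.png',0),('side4.png',1)):
    im=cv2.imread('pics/'+f)[:,:,::-1]
    if sub: full[130:330,140:360]=cv2.resize(im,(220,200),interpolation=cv2.INTER_AREA);t['pixels']=full
    else: t['pixels']=np.ascontiguousarray(im)
    sl=.0344 if sub else .012; xr=.6 if sub else .555; a,b=(.565,.635) if sub else (.52,.59)
    L=edges(t,.031,a,b,.06,.09) if 0 else [edges(t,.031,a,b,.06,.09),edges(t,.031,a,b,.055,.1)]
    print(f,'line',dip(t,sl,xr,a,b,.005,.045),'left',L)
    if sub: print(prof(t,a,b,np.arange(.06,.09,.001),.031).astype(int))
s=r.snapshot('top')
cur=s['pixels'].copy();s['pixels']=np.ascontiguousarray(cv2.imread('pics/top0.png')[:,:,::-1])
for sl in(.008,.012,.016): print('top0 line',dip(s,sl,.555,.52,.59,.005,.045),'left',edges(s,.031,.52,.59,.055,.09,) )
s['pixels']=cur
ys=np.arange(.016,.048,.0005);p=prof(s,.57,.635,ys,.033)
for e in(.0265,.027,.0275,.028):
    f=lambda y,l,sg,a,b,d,k:b+(a+k*(y-.02)-b)*.5*(1-erf((y-e)/sg/1.414))-d*np.exp(-((y-l)/sg)**2/2)
    q,_=curve_fit(f,ys,p,[.029,.002,p[0],96,15,0]);print(e,'line',q.round(4),np.std(f(ys,*q)-p).round(2))
E
```

```text
side0.png line 0.0277 left [0.0776, 0.0776]
side4.png line 0.0301 left [0.0779, 0.0779]
[121 121 121 121 121 121 121 121 121 120 120 119 120 120 123 126 134 142
 153 164 171 177 181 184 187 188 190 190 190 190]
top0 line 0.0254 left 0.0737
top0 line 0.0254 left 0.0737
top0 line 0.0255 left 0.0737
0.0265 line [ 2.9000000e-02  2.3000000e-03  1.2505930e+02  9.7516900e+01
  1.8170100e+01 -1.0863753e+03] 0.55
0.027 line [ 2.8900000e-02  2.3000000e-03  1.2498980e+02  9.7529200e+01
  1.9188000e+01 -1.1204556e+03] 0.55
0.0275 line [ 2.8800000e-02  2.4000000e-03  1.2495730e+02  9.7535100e+01
  2.0394200e+01 -1.1359798e+03] 0.54
0.028 line [ 2.8700000e-02  2.4000000e-03  1.2494610e+02  9.7537200e+01
  2.1745500e+01 -1.1412474e+03] 0.54
```

Line minus edge is about +1.3 mm by both cameras. I'll regrip the stock and shift it by that while sliding it home.

```bash
python3 - <<'E'
from h import *
go([.5153,-.034,.15],.0342+np.pi/2);go([.5153,-.034,.0575],.0342+np.pi/2)
E
```

```text
[0.5153, -0.034, 0.15] dp [ -79.5 -118.1   75.7] twist [-0.0021  0.0009  0.0001]
[0.5153, -0.034, 0.0575] dp [ -79.5 -117.9  168.2] twist [-0.0021  0.0009  0.0001]
```

Emit:
step_arm --motion '[{"dp":[-30,-45,0],"twist":[0,0,0],"hand":1},{"dp":[-60,-90,20],"twist":[0,0,0],"hand":1},{"dp":[-79.5,-118,50],"twist":[0,0,0],"hand":1},{"dp":[-79.5,-118,80],"twist":[0,0,0],"hand":1},{"dp":[-79.5,-118,80],"twist":[0,0,0],"hand":1}]'

```text
clock: 18.15
tool_pos: [0.513, -0.0339, 0.1433]
eef_rot: [0.719, -0.695, -0.001, 0.001]
contact_force: [0.2, -0.3, 0.3]
opening: 0.999
finger_force: 0.0
```

```bash
python3 - <<'E'
from h import *
go([.5153,-.034,.0575],.0342+np.pi/2)
E
```

```text
[0.5153, -0.034, 0.0575] dp [ 0.3 -2.6 85.8] twist [0.0037 0.0006 0.0011]
```

Emit:
step_arm --motion '[{"dp":[0,-2,40],"twist":[0,0,0],"hand":1},{"dp":[0,-2,75],"twist":[0,0,0],"hand":0.6},{"dp":[0,-2,86],"twist":[0,0,0],"hand":0.2},{"dp":[0,-2,86],"twist":[0,0,0],"hand":-0.1},{"dp":[0,-2,86],"twist":[0,0,0],"hand":-0.2}]' --force 15

```text
clock: 18.77
tool_pos: [0.5163, -0.0343, 0.0607]
eef_rot: [0.719, -0.695, 0.001, -0.001]
contact_force: [-0.5, 0.1, 0.3]
opening: 0.568
finger_force: 0.0
```

Emit:
step_arm --motion '[{"dp":[0,0,0],"twist":[0,0,0],"hand":-0.5},{"dp":[0,0,0],"twist":[0,0,0],"hand":-1},{"dp":[0,0,0],"twist":[0,0,0],"hand":-1},{"dp":[0,0,0],"twist":[0,0,0],"hand":-1}]' --force 15

```text
clock: 19.27
tool_pos: [0.5156, -0.0346, 0.0599]
eef_rot: [0.719, -0.695, 0.0, -0.0]
contact_force: [-1.1, -1.1, 6.2]
opening: 0.339
finger_force: 15.0
```

Emit:
step_arm --motion '[{"dp":[-1.3,-1,-0.5],"twist":[0,0,0],"hand":-1},{"dp":[-1.3,-3,-0.5],"twist":[0,0,0],"hand":-1},{"dp":[-1.3,-5,-0.5],"twist":[0,0,0],"hand":-1},{"dp":[-1.3,-7,-0.5],"twist":[0,0,0],"hand":-1},{"dp":[-1.3,-9,-0.5],"twist":[0,0,0],"hand":-1}]'

```text
clock: 19.9
tool_pos: [0.5192, -0.0339, 0.0598]
eef_rot: [0.719, -0.695, -0.002, 0.004]
contact_force: [-11.3, -1.5, 14.2]
opening: 0.337
finger_force: 15.0
```

Emit:
step_arm --motion '[{"dp":[0,-1,0],"twist":[0,0,0],"hand":-1},{"dp":[0,-2,0],"twist":[0,0,0],"hand":-1},{"dp":[0,-3,0],"twist":[0,0,0],"hand":-1}]'

```text
clock: 20.27
tool_pos: [0.5223, -0.0335, 0.0598]
eef_rot: [0.719, -0.695, -0.002, 0.004]
contact_force: [-11.1, -2.2, 14.2]
opening: 0.334
finger_force: 15.0
```

Emit:
step_arm --motion '[{"dp":[0,0,-1.5],"twist":[0,0,0],"hand":-1},{"dp":[0,-1,-1.5],"twist":[0,0,0],"hand":-1}]'

```text
clock: 20.52
tool_pos: [0.5287, -0.0325, 0.0611]
eef_rot: [0.719, -0.695, -0.0, -0.0]
contact_force: [-0.1, 0.5, -2.5]
opening: 0.338
finger_force: 15.0
```

Emit:
step_arm --motion '[{"dp":[0,-1,0],"twist":[0,0,0],"hand":-1},{"dp":[0,-2,0],"twist":[0,0,0],"hand":-1},{"dp":[0,-3,0],"twist":[0,0,0],"hand":-1}]'

```text
clock: 20.9
tool_pos: [0.5311, -0.0327, 0.0611]
eef_rot: [0.719, -0.695, -0.0, 0.0]
contact_force: [-1.4, 1.0, -2.8]
opening: 0.34
finger_force: 15.0
```

Emit:
step_arm --motion '[{"dp":[0,1,0],"twist":[0,0,0],"hand":-1},{"dp":[0,1,1],"twist":[0,0,0],"hand":-1},{"dp":[0,1,1.5],"twist":[0,0,0],"hand":-1}]'

```text
clock: 21.28
tool_pos: [0.5303, -0.0327, 0.0598]
eef_rot: [0.719, -0.695, 0.0, -0.0]
contact_force: [-0.8, -0.2, 2.4]
opening: 0.334
finger_force: 15.0
```

Emit:
step_arm --motion '[{"dp":[0,0,0],"twist":[0,0,0],"hand":-0.2},{"dp":[0,0,0],"twist":[0,0,0],"hand":0},{"dp":[0,0,0],"twist":[0,0,0],"hand":0.3},{"dp":[0,0,-30],"twist":[0,0,0],"hand":1},{"dp":[0,0,-80],"twist":[0,0,0],"hand":1}]'

```text
clock: 21.9
tool_pos: [0.5292, -0.0328, 0.1395]
eef_rot: [0.719, -0.695, -0.001, 0.001]
contact_force: [0.8, -0.6, -0.3]
opening: 0.817
finger_force: 0.0
```

Emit:
step_arm --motion '[{"dp":[20,40,-20],"twist":[0,0,0.18],"hand":1},{"dp":[40,90,-40],"twist":[0,0,0.36],"hand":1},{"dp":[40,130,-40],"twist":[0,0,0.54],"hand":1},{"dp":[40,130,-40],"twist":[0,0,0.72],"hand":1},{"dp":[40,130,-40],"twist":[0,0,0.9],"hand":1}]'

```text
clock: 22.52
tool_pos: [0.4014, -0.0772, 0.1802]
eef_rot: [-0.343, 0.939, -0.0, 0.0]
contact_force: [0.8, 0.4, -0.2]
opening: 1.002
finger_force: 0.0
```

```bash
python3 - <<'E'
from h import *
st=r.get_state();print(st['tool_pos'],st['q'].round(2))
for n in('top','side'):
    s=snap(n)
    for a,b in((.58,.61),(.61,.638),(.57,.638)):
        print(n,a,'inner',edges(s,.0345,a,b,-.018,-.003),'outer',edges(s,.0345,a,b,.015,.045))
    ys=np.arange(.016,.048,.0005);print(prof(s,.57,.635,ys,.033)[::2].astype(int))
    I=s['pixels'][195:260,275:365] if n=='top' else s['pixels'][225:325,220:320]
    I=cv2.resize(I,None,fx=6,fy=6,interpolation=2)[:390,:400]; A=I if n=='top' else np.hstack([A,I])
cv2.imwrite('pics/both10.png',A[:,:,::-1])
go([.47,-.037,.20],.0342);go([.47,-.037,.044],.0342)
E
```

```text
[ 0.40135426 -0.07724232  0.1801523 ] [ 0.44  0.63 -0.56  2.26  0.8   0.45  1.49]
top 0.58 inner -0.012 outer 0.0264
top 0.61 inner -0.0116 outer 0.027
top 0.57 inner -0.0116 outer 0.0266
[131 130 129 128 126 125 123 122 120 116 110 101  95  92  89  89  90  94
  96  97  97  98  98  97  97  98  98  98  98  97  97  98]
side 0.58 inner -0.0094 outer 0.0301
side 0.61 inner -0.0097 outer 0.0302
side 0.57 inner -0.0096 outer 0.03
[182 182 182 182 182 182 181 178 175 172 169 167 165 162 158 154 144 139
 135 133 133 133 134 134 134 134 134 134 134 134 134 134]
[0.47, -0.037, 0.2] dp [-77.9 -13.7 -19.9] twist [-9.000e-04  5.000e-04  6.709e-01]
[0.47, -0.037, 0.044] dp [-77.9 -13.5 136.1] twist [-9.000e-04  5.000e-04  6.709e-01]
```

View pics/both10.png

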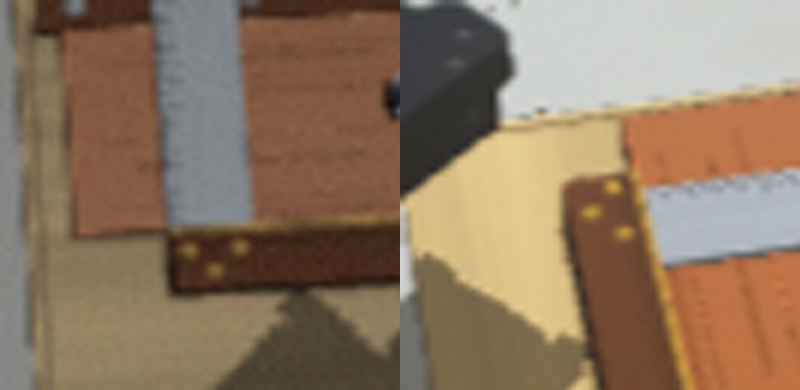

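The brass face is now almost on the plank edge, and the blade's outer edge half covers the pencil line; the side fit gives 0.0301 for both. Next comes a gentle two-finger push from behind to seat the stock flush.

Emit:
step_arm --motion '[{"dp":[-20,-10,0],"twist":[0,0,0.18],"hand":1},{"dp":[-40,-14,0],"twist":[0,0,0.36],"hand":1},{"dp":[-60,-17,0],"twist":[0,0,0.54],"hand":1},{"dp":[-75,-17,20],"twist":[0,0,0.671],"hand":1},{"dp":[-75,-17,60],"twist":[0,0,0.671],"hand":1}]'

```text
clock: 23.25
tool_pos: [0.4725, -0.0401, 0.12]
eef_rot: [-0.019, 1.0, 0.001, 0.003]
contact_force: [0.1, -0.5, -0.1]
opening: 1.0
finger_force: 0.0
```

```bash
python3 - <<'E'
from h import *
go([.48,-.033,.043],.0344)
E
```

```text
[0.48, -0.033, 0.043] dp [-7.3  6.7 77. ] twist [0.0014 0.0056 0.0038]
```

Emit:
step_arm --motion '[{"dp":[-4,6,40],"twist":[0,0,0.003],"hand":1},{"dp":[-7,6.5,70],"twist":[0,0,0.003],"hand":1},{"dp":[-7,6.5,77],"twist":[0,0,0.003],"hand":1},{"dp":[-15,6.5,77],"twist":[0,0,0.003],"hand":1},{"dp":[-23,6.5,77],"twist":[0,0,0.003],"hand":1}]'

```text
clock: 23.88
tool_pos: [0.4939, -0.0343, 0.0438]
eef_rot: [-0.016, 1.0, 0.0, 0.001]
contact_force: [0.5, -0.0, -0.1]
opening: 0.998
finger_force: 0.0
```

Emit:
step_arm --motion '[{"dp":[-3,0,0],"twist":[0,0,0],"hand":1},{"dp":[-6,0,0],"twist":[0,0,0],"hand":1},{"dp":[-8,0,0],"twist":[0,0,0],"hand":1},{"dp":[-10,0,0],"twist":[0,0,0],"hand":1}]'

```text
clock: 24.38
tool_pos: [0.5026, -0.0339, 0.0428]
eef_rot: [-0.016, 1.0, -0.0, -0.0]
contact_force: [1.0, 0.2, -0.2]
opening: 1.0
finger_force: 0.0
```

Emit:
step_arm --motion '[{"dp":[-1,0,0],"twist":[0,0,-0.002],"hand":1},{"dp":[-2,0,0],"twist":[0,0,-0.002],"hand":1},{"dp":[-3,0,0],"twist":[0,0,-0.002],"hand":1}]'

```text
clock: 24.75
tool_pos: [0.5048, -0.0338, 0.0427]
eef_rot: [-0.017, 1.0, -0.0, -0.001]
contact_force: [-1.9, 0.0, 1.5]
opening: 1.005
finger_force: 1.2
```

Emit:
step_arm --motion '[{"dp":[-1,0,0],"twist":[0,0,0],"hand":1},{"dp":[-2,0,0],"twist":[0,0,0],"hand":1}]'

```text
clock: 25.0
tool_pos: [0.5057, -0.0339, 0.0427]
eef_rot: [-0.017, 1.0, -0.0, -0.002]
contact_force: [-6.3, 0.2, 6.6]
opening: 1.002
finger_force: 3.3
```

Emit:
step_arm --motion '[{"dp":[-1,0,0],"twist":[0,0,0],"hand":1},{"dp":[-2,0,0],"twist":[0,0,0],"hand":1},{"dp":[-3,0,0],"twist":[0,0,0],"hand":1}]'

```text
clock: 25.38
tool_pos: [0.5058, -0.0339, 0.0426]
eef_rot: [-0.017, 1.0, -0.001, -0.004]
contact_force: [-10.7, 1.5, 9.8]
opening: 0.998
finger_force: 5.8
```

Emit:
step_arm --motion '[{"dp":[-1,0,0],"twist":[0,0,0],"hand":1},{"dp":[-2,0,0],"twist":[0,0,0],"hand":1},{"dp":[-2,0,0],"twist":[0,0,0],"hand":1}]'

```text
clock: 25.75
tool_pos: [0.5058, -0.0339, 0.0425]
eef_rot: [-0.017, 1.0, -0.001, -0.006]
contact_force: [-13.8, 1.3, 12.1]
opening: 0.999
finger_force: 7.0
```

Emit:
step_arm --motion '[{"dp":[8,0,0],"twist":[0,0,0],"hand":1},{"dp":[25,0,0],"twist":[0,0,0],"hand":1},{"dp":[35,0,-40],"twist":[0,0,0],"hand":1},{"dp":[60,0,-100],"twist":[0,0,0],"hand":1},{"dp":[80,0,-150],"twist":[0,0,0],"hand":1}]'

```text
clock: 26.38
tool_pos: [0.4332, -0.0362, 0.1944]
eef_rot: [-0.016, 1.0, 0.0, 0.001]
contact_force: [1.2, 0.1, -0.1]
opening: 1.005
finger_force: 0.0
```

```bash
python3 - <<'E'
from h import *
print(r.get_state()['tool_pos'])
for n in('top','side'):
    s=snap(n)
    for a,b in((.58,.61),(.61,.638)):
        print(n,a,'inner',edges(s,.0345,a,b,-.018,-.003),'outer',edges(s,.0345,a,b,.015,.045))
    print(prof(s,.57,.635,np.arange(.016,.048,.001),.033).astype(int))
    x,y,z,H,S,V=masks(s)
    q=z[(x>.60)&(x<.63)&(y>-.005)&(y<.015)];print('blade z',np.median(q).round(4))
    if n=='top': A=cv2.resize(s['pixels'][180:275,265:415],None,fx=4,fy=4,interpolation=2)[:,:400]
    else: A=np.hstack([A,cv2.resize(s['pixels'][225:320,215:315],None,fx=4,fy=4,interpolation=2)])
    q=np.stack([x,y,z],-1)[(x>.55)&(x<.68)&(y<-.1)&(y>-.4)&(z>.05)&((H<8)|(H>172))&(S>150)]
    print('handle',np.polyfit(q[:,1],q[:,2],1))
cv2.imwrite('pics/fin.png',A[:,:,::-1])
E
```

```text
[ 0.43315388 -0.03618888  0.19443897]
top 0.58 inner -0.0117 outer 0.0262
top 0.61 inner -0.0115 outer 0.0264
[134 134 133 132 130 128 127 126 124 120 111 104  98  94  91  91  93  96
  99 100 100 101 101 101 100 100 100 100 100 101 101 101]
blade z 0.035
handle [-0.0327723   0.06711715]
side 0.58 inner -0.0093 outer 0.0301
side 0.61 inner -0.0096 outer 0.0301
[174 174 174 174 174 173 170 167 164 163 161 159 157 156 152 146 139 133
 127 126 126 127 127 127 127 127 127 127 127 127 127 127]
blade z 0.0354
handle [-0.00826189  0.07343336]
```

View pics/fin.png

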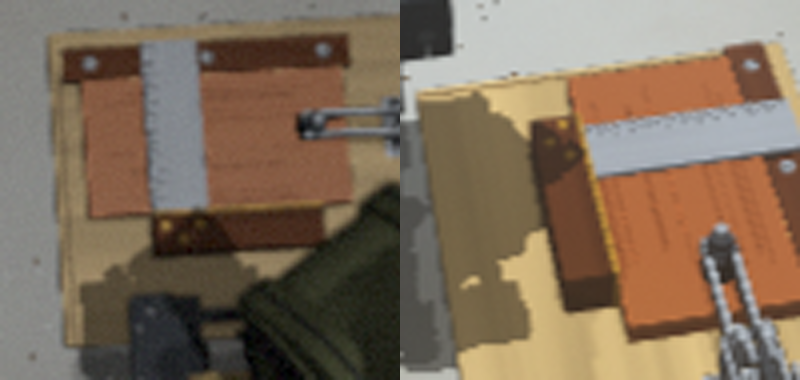

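The stock is flush along the plank's near edge, the blade edge is on the line, the plank is on the stop, and the clamp is down. Handing in.

```bash
python3 -c "
from plant import r
print(r.finish_job())"
```

```text
the job is handed in; nothing more can be done
None
```

The job is handed in, about 27 s in: the plank is home on the stop and locked with the handle level, and the try square lies flush against its near edge with the blade's outer edge on the pencil line to within about 1 mm; I touched none of the bystanders but took no final check of them.

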